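# Index the reagent carousel one place on

### The job

Turn the reagent carousel one place on, counter-clockwise seen from above: draw its sprung index plunger fully up out of its hole, swing the carousel's arm round to the next hole in the index plate, and let the plunger drop fully home there so that the carousel is locked. That next hole is only roughly 60 degrees on, so find it gently by feel; never force the pin against the plate or the side of a hole, do not disturb the bottles standing about, and let go of the plunger at the end.

Things in the scene. Friction and masses are not known exactly. Their poses are not given: they have to be found in the camera images.
- stand: White round foot, 170 mm across, 18 mm high, fixed to the table. Origin: on the table top, on the carousel's upright turning axis. Its x axis points level from the axis to the first hole, where the pin sits at the start. A white reader post, 88 mm high, stands on its rim, 122 mm from the axis at 210 degrees from x.
- first_hole (a point): Mouth of the first hole, on the steel index plate's top, 30 mm above the table. The plate is a flat ring piece 115 to 155 mm from the axis, 12 mm thick, from 21 degrees clockwise to at least 74 counter-clockwise of this hole, its joins flush to 0.8 mm. It has two round holes only, 12.5 mm across, 135 mm from the axis: this and the next one.
- plate_middle (a point): A point on the index plate's top, 135 mm from the axis and 30 degrees counter-clockwise of the first hole. The next hole is beyond it, in an adjustable section of the plate, 48 to 70 degrees (0.84 to 1.22 rad) counter-clockwise of the first hole. Where exactly differs each time and is not reported; it can be seen from above while the arm is not over it.
- carousel (a joint): Angle of the carousel in rad: 0 at the first hole, growing counter-clockwise seen from above, stops at -0.25 and 1.31. Its arm, 28 mm wide, carries the plunger 135 mm from the axis, along stand x turned by this angle. It turns stiffly (about 1.5 N at the plunger, more if moved fast) and stays where it is left.
- disc_center (a point): Centre of the top of the carousel's white disc, on the turning axis, 52 mm above the table. The disc is 170 mm across and carries six clipped-in brown bottles, 32 mm across, white caps up to 112 mm above the table, centres 57 mm from the axis, and an aluminium arm with the plunger at its end.
- plunger (a joint): How far the plunger is drawn up, m: 0 fully home in a hole, 0.010 with the pin's tip level with the plate's top (out of the hole, or resting on the plate), 0.016 at its upper stop. A damped spring pushes it down with 5 N when home, 8 N at the stop. The steel pin is 10 mm across, slides easily on the plate and drops home by itself once over a hole (1.2 mm play each way).
- knob_center (a point): Centre of the plunger's black ribbed knob, an upright cylinder 24 mm across and 34 mm high, on the pin's axis. It lies 93 mm above the table when the plunger is home and rises with it. Below it the bare pin shows for 10 mm above the arm's bushing (22 mm across, top 66 mm above the table). The knob is fast on the pin and turns with the arm.
- bottle1_mid (a point): Centre of a loose brown bottle with a white cap, 42 mm across and 85 mm high, standing by the carousel: a bystander.
- bottle2_mid (a point): Centre of a loose brown bottle with a white cap, 38 mm across and 75 mm high, standing by the carousel: a bystander.
- vial_mid (a point): Centre of a loose brown vial with a white cap, 28 mm across and 45 mm high, standing near the carousel's arm at the start: a bystander.

How it is judged:
On the way, in this order (a step that is already met when the one before it is completed fails the run):
1. the plunger is drawn up clear of the first hole (over 10 mm), the arm still there (within 0.12 rad) (value of joint plunger above 0.01 m and value of joint carousel between -0.12 and 0.12 rad), for 0.1 s.
2. the arm has been swung more than 0.7 rad counter-clockwise with the pin out (value of joint carousel above 0.7 rad and value of joint plunger above 0.008 m), for 0.1 s.
At the end, for the whole second after the job is handed in: The plunger is fully home (within 2 mm) in the next hole, the carousel locked there (joint carousel between 0.80 and 1.26 rad) and at rest (value of joint plunger below 0.002 m and value of joint carousel between 0.8 and 1.26 rad and velocity of joint carousel between -0.03 and 0.03 rad/s); the robot touches nothing.
It fails at once if the pin is forced: more than 25 N between the pin and the plate or anything else (contact force between plunger_c0 and anything else above 25 N).
It fails at once if the bystander bottle1 is shifted by more than 20 mm or tipped over (distance of bottle1_mid from where it was at the start of the episode above 0.02 m).
It fails at once if the bystander bottle2 is shifted by more than 20 mm or tipped over (distance of bottle2_mid from where it was at the start of the episode above 0.02 m).
It fails at once if the bystander vial is shifted by more than 20 mm or tipped over (distance of vial_mid from where it was at the start of the episode above 0.02 m).
It also fails if it takes over 48 s, if anything falls off the work surface, if the arm or the gripper's body presses on something with over 40 N, if the wrist force passes 120 N, or if a joint passes its speed limit or range.

### The arm

A 6-joint arm with a two-finger parallel gripper is mounted at the origin on the work surface. World frame = base frame: x ahead of the robot, y to its left, z up, the work surface at z = 0. Lengths are in m, angles in rad, forces in N, time in s.
With the tool pointing down it reaches from about 0.275 to 0.825 m from the base axis. Payload 4.9 kg.
Tool frame: the origin (TCP) lies between the finger pads; the fingertips stand 8 mm ahead of it and the grasp point (between the pads) lies 11 mm behind it; z points along the fingers, x is the direction in which the jaws open and shut, and the axes are right-handed (so a half turn about z gives the same grasp; the last joint's range is limited). The gripper opens to 85 mm and grips with 20 to 120 N. Pads are 22 mm wide; open, the fingers measure 114 mm over their backs; the gripper's body (76 mm by 85 mm) begins 54 mm behind the grasp point. The pads swing forward as they close: fully open they stand 13 mm farther back than shut.
Start: joints at [1.157, 0.326, -0.193, 1.052, 0, 1.437], TCP at [0.152, 0.529, 0.239] pointing down, gripper open.
Joint ranges: [-2.65, 2.65], [-0.97, 1.79], [-1.3, 1.35], [-1.93, 2.1], [-1.47, 1.37], [-3.14, 3.14]. Speed limits (rad/s): [2.57, 2.57, 3.14, 3.14, 3.14, 3.14].

### API

Orientations are given as a unit quaternion [x, y, z, w].
In Python, from rig import status, viewer, ticket gives the robot as it stands.
- The arm moves only by the shell command python3 -m inch 'ROWS' [FORCE]. ROWS is a JSON object of lists of equal length, an entry for each row: "angular": the turn, a rotation vector about the tool's x, y, z in degrees, a list of three; "offset": the shift along the tool's x, y, z in mm, a list of three; "fingers": the gripper command: -1 is fully open, 1 is shut, values between are in proportion. In form: {"angular": [[ax, ay, az], ...], "offset": [[dx, dy, dz], ...], "fingers": [fingers, ...]}. A call has 1 to 5 rows; each row is the pose to reach, as a shift and turn from the pose measured when the call began, along the tool's axes at that moment; what a row does not reach only later rows make up. A row lasts 1/8 s, in which the tool goes at most 62.5 mm and 10.7 degrees, less where a joint would pass 70% of its speed; a pose out of reach is approached as far as the arm can. A call with a gripper value outside its range is refused whole. The fingers move at their own pace and stop on an object; FORCE is the grip in N (left out, the last holds). Time passes only in rows, so rows that repeat a pose let the fingers close. It gives the time, the measured TCP pose, the force and the opening at its end, in the units of the state.
- status.get_state(): the state, without advancing time (a new reading comes with each control period).
- viewer.capture(name): name is "side" or "top" or "wrist"; returns the picture (420x560x3 uint8, blue, green, red); there is no depth.
- viewer.calibration(name): a dict with "fx", "fy", "cx", "cy" (pixels), "pose" (4x4, takes a point from camera to world coordinates). Camera axes: x right, y down, z forward; pixel columns grow to the right and rows downward; lengths in m; the calibration is good to about 2 mm. A picture is of the moment at which its call begins: read the wrist's pose just before it. calibration takes no time and is no camera call; for the wrist camera it gives the pose at the moment of the call.
- ticket.finish_job(): hands the job in, once; it reports no verdict.
The state is a dict: "t": time; "joints": joint angles; "joint_vel": joint speeds; "effort": joint torques, N m; "ee_pos": TCP position; "eef_rot": TCP orientation; "ft_force": force on the tool from outside, world axes, zero at the start; "wrist_torque": the same for the moment, N m; "opening": finger opening in m.
Only numpy, scipy, OpenCV 4.12 (cv2) and the standard library are available. Lean on these libraries where they do the work, as an engineer would, in place of code of your own. Each camera call takes 0.05 s, during which the arm holds its last target.

## Working session

There is one attempt and no reset: what is moved stays moved. The work goes in short steps, Python scripts to look and compute and a shell command to move; the robot and the scene stay as the last step left them, time stands still between calls to the robot, and variables do not carry over. Pictures are saved under pics/ and viewed, and the job is handed in when it is done.

```bash
ls; mkdir -p pics; python3 - <<'E'
from rig import status, viewer
import cv2
print(status.get_state())
for n in ("top","side","wrist"):
    c=viewer.calibration(n); print(n,c)
    cv2.imwrite(f"pics/{n}0.png",viewer.capture(n))
E
```

```text
pics
{'t': 0.0, 'joints': array([ 1.15680785e+00,  3.26974178e-01, -1.93565655e-01,  1.05199499e+00,
       -2.63267072e-07,  1.43662947e+00]), 'joint_vel': array([-0.00149954, -0.00059694,  0.00083855,  0.00098934, -0.00202731,
       -0.00073341]), 'effort': array([ 1.91101477e-03, -4.43398154e+01,  2.62443316e+01,  1.54546264e-02,
        1.80916122e-04,  1.56827234e-06]), 'ee_pos': array([0.15164644, 0.52810043, 0.23849224]), 'eef_rot': array([ 7.98806377e-01,  6.01587580e-01, -7.58006689e-04,  4.25463682e-04]), 'ft_force': array([0.19474688, 0.0092218 , 0.01496361]), 'wrist_torque': array([0.00993301, 0.02325318, 0.00620608]), 'opening': 0.08561987602553876}
top {'fx': 420.0435179713179, 'fy': 420.0435179713179, 'cx': 284.0114838168656, 'cy': 206.98291965735785, 'pose': array([[ 0.03185129, -0.97623326,  0.21436911,  0.45089567],
       [-0.99948526, -0.0302868 ,  0.01057952,  0.02061906],
       [-0.00383552, -0.21459573, -0.97669543,  0.75324931],
       [ 0.        ,  0.        ,  0.        ,  1.        ]])}
side {'fx': 449.62567279017554, 'fy': 449.62567279017554, 'cx': 277.5886340967111, 'cy': 207.17865167773542, 'pose': array([[ 0.98991214, -0.06907865,  0.12370163,  0.48899831],
       [-0.14082265, -0.57575896,  0.80540089, -0.70063166],
       [ 0.01558632, -0.81469611, -0.57967863,  0.60369025],
       [ 0.        ,  0.        ,  0.        ,  1.        ]])}
wrist {'fx': 309.3041899278717, 'fy': 309.3041899278717, 'cx': 276.9919840705136, 'cy': 208.28690023696464, 'pose': array([[ 0.27499511,  0.91030574,  0.30938836,  0.07222299],
       [ 0.96144379, -0.25973803, -0.0903438 ,  0.55043082],
       [-0.00188056,  0.32230362, -0.94663448,  0.374476  ],
       [ 0.        ,  0.        ,  0.        ,  1.        ]])}
```

View pics/top0.png

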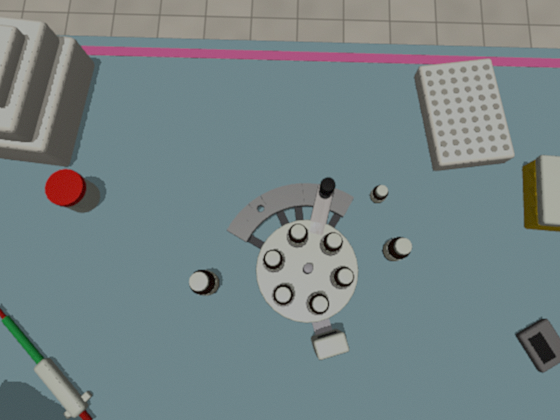

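View pics/side0.png

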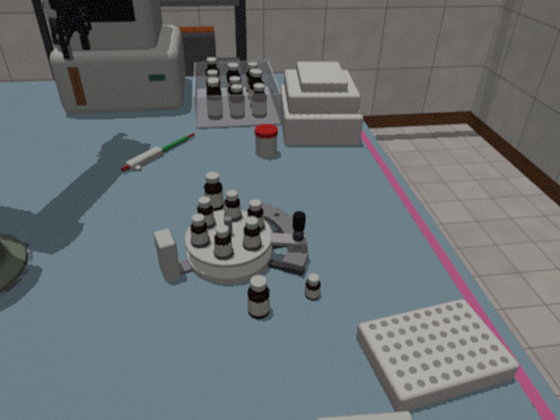

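View pics/wrist0.png

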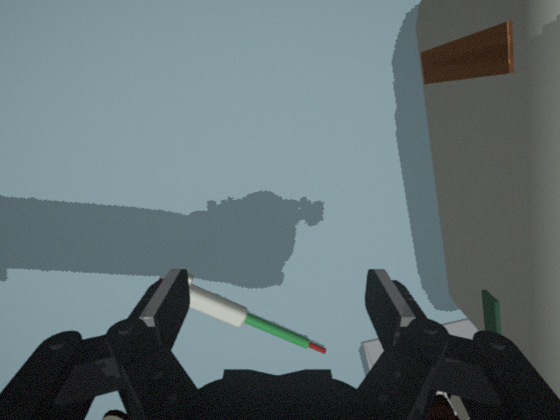

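The top view shows the disc centre near (308,268), the knob near (327,187), and the next hole as a dark spot near (261,208). The vial is at (381,192), with bottles at (400,248) and (202,282). I'll zoom in to refine these.

```bash
python3 - <<'E'
import cv2
im=cv2.imread("pics/top0.png")
cv2.imwrite("pics/z.png",cv2.resize(im[160:360,190:430],None,fx=3,fy=3,interpolation=cv2.INTER_CUBIC)[:600])
E
```

```text
(no output)
```

View pics/z.png

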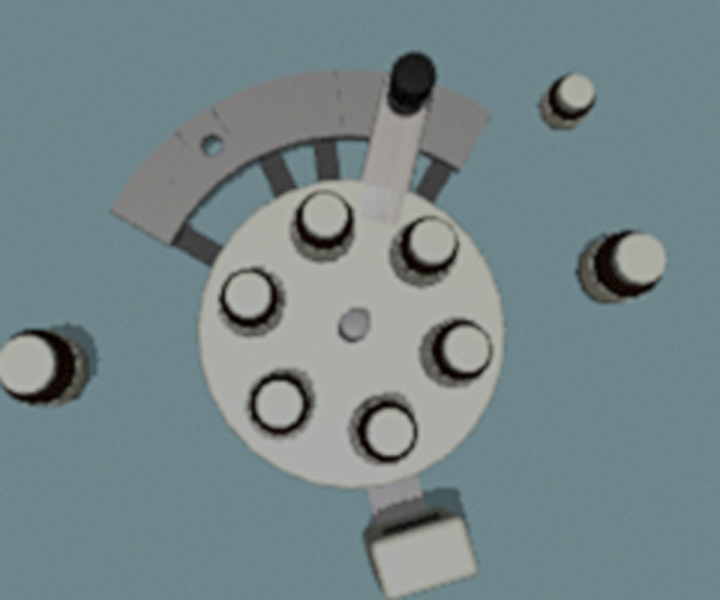

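```bash
cat > h.py <<'E'
import numpy as np
from rig import viewer
def ray(name,u,v,z,c=None):
    c=c or viewer.calibration(name); P=c["pose"]
    d=P[:3,:3]@np.array([(u-c["cx"])/c["fx"],(v-c["cy"])/c["fy"],1]); o=P[:3,3]
    return o+d*(z-o[2])/d[2]
def proj(name,p,c=None):
    c=c or viewer.calibration(name); P=c["pose"]
    q=P[:3,:3].T@(np.asarray(p)-P[:3,3]); return np.array([c["fx"]*q[0]/q[2]+c["cx"],c["fy"]*q[1]/q[2]+c["cy"]])
E
python3 - <<'E'
import cv2,numpy as np
from scipy.optimize import least_squares
from h import *
f=lambda x,y:((x+.5)/3-.5+190,(y+.5)/3-.5+160)
R=lambda x,y,z:ray("top",*f(x,y),z)
# disc edge points
E=[(198,330),(504,330),(351,487),(230,240),(470,235),(240,438),(460,442),(300,190)]
pts=np.array([R(*e,.052) for e in E])[:,:2]
s=least_squares(lambda q:np.hypot(*(pts-q[:2]).T)-q[2],[*pts.mean(0),.085]); print("disc",s.x,s.fun*1e3)
C=s.x[:2]
kn=R(415,74,.110); h=R(211,145,.030)
print("knob",kn,"hole",h)
for n,p in(("knob",kn),("hole",h)):
    d=p[:2]-C; print(n,np.hypot(*d),np.degrees(np.arctan2(d[1],d[0])))
print("bott",R(575,91,.045),R(641,257,.08),R(28,366,.08),"post",R(425,555,.088))
for p in [(490,115),(112,211),(338,70)]:
    d=R(*p,.03)[:2]-C; print(np.hypot(*d),np.degrees(np.arctan2(d[1],d[0])))
E
```

```text
disc [ 0.50004272 -0.0129574   0.08410186] [ 0.63692921 -0.0943778  -0.25765831 -0.19443072  1.01115661  0.30787327
 -0.46499732 -0.94449494]
knob [ 0.63100411 -0.04097745  0.11      ] hole [0.60649083 0.07069228 0.03      ]
knob 0.1339253839075297 -12.076725293916748
hole 0.13538267287788577 38.161181913918654
bott [ 0.64184098 -0.14002877  0.045     ] [ 0.54154131 -0.16576032  0.08      ] [0.47369983 0.15836459 0.08      ] post [ 0.386092   -0.05048023  0.088     ]
0.15241631402286956 -31.717405634729708
0.15402248645428634 64.84852063242424
0.15474869640828265 3.7486598362261883
```

The carousel centre is near (0.500,-0.013). The first hole is at about -11.9°, and the next hole is about 50° further on (0.873 rad). I'll move above the knob with the jaws tangential to the swing.

```bash
cat >> h.py <<'E'
from scipy.spatial.transform import Rotation as Ro
from rig import status
def yaw():
    x=Ro.from_quat(status.get_state()["eef_rot"]).apply([1,0,0]); return np.degrees(np.arctan2(x[1],x[0]))
def rel(p,yawdeg):
    s=status.get_state(); R=Ro.from_quat(s["eef_rot"])
    T=Ro.from_euler("z",yawdeg,degrees=True)*Ro.from_quat([1,0,0,0])
    print("off",np.round(R.inv().apply(np.array(p)-s["ee_pos"])*1e3,1),"ang",np.round((R.inv()*T).as_rotvec(degrees=True),2),
      "t",s["t"],"pos",s["ee_pos"].round(4),"yaw",round(yaw(),2),"F",s["ft_force"].round(1),"open",round(s["opening"],4))
C=np.array([.500,-.013])
def knob(a,z,r=.135,a0=-11.9): return [C[0]+r*np.cos(np.radians(a+a0)),C[1]+r*np.sin(np.radians(a+a0)),z]
E
python3 -c "
from h import *
rel(knob(0,.2),78.1)"
```

```text
off [-414.2  618.9   39.1] ang [-0.01  0.08 -4.13] t 0.15 pos [0.1517 0.5282 0.2387] yaw 73.97 F [-0.1 -0.1  0.1] open 0.0853
```

```bash
python3 -m inch '{"angular":[[0,0,-1],[0,0,-2],[0,0,-3],[0,0,-4.1],[0,0,-4.1]],"offset":[[-30,45,0],[-62,93,0],[-95,142,0],[-130,194,0],[-164,245,0]],"fingers":[-1,-1,-1,-1,-1]}'
python3 -m inch '{"angular":[[0,0,0],[0,0,0],[0,0,0],[0,0,0],[0,0,0]],"offset":[[-30,45,0],[-62,93,0],[-95,142,0],[-130,194,0],[-164,245,0]],"fingers":[-1,-1,-1,-1,-1]}'
python3 -c "
from h import *
rel(knob(0,.2),78.1)"
```

```text
t: 0.78
ee_pos: [0.3428, 0.3013, 0.2388]
eef_rot: [0.777, 0.63, -0.0, 0.0]
ft_force: [0.3, 0.8, -0.7]
opening: 0.0856
t: 1.4
ee_pos: [0.5498, 0.0886, 0.2389]
eef_rot: [0.777, 0.63, -0.0, 0.0]
ft_force: [0.8, -0.2, -0.1]
opening: 0.085
off [-109.6  107.3   38.9] ang [-0.01  0.05 -0.02] t 1.4 pos [0.5498 0.0886 0.2389] yaw 78.08 F [ 0.8 -0.2 -0.1] open 0.085
```

```bash
python3 -m inch '{"angular":[[0,0,0],[0,0,0],[0,0,0],[0,0,0]],"offset":[[-40,40,10],[-80,80,25],[-109.6,107.3,39],[-109.6,107.3,39]],"fingers":[-1,-1,-1,-1]}'
python3 - <<'E'
from h import *
import cv2
rel(knob(0,.2),78.1)
c=viewer.calibration("wrist"); cv2.imwrite("pics/w1.png",viewer.capture("wrist"))
cv2.imwrite("pics/t1.png",viewer.capture("top"))
np.save("cw1.npy",c["pose"])
print(proj("wrist",knob(0,.110),c),proj("wrist",knob(0,.076),c),proj("wrist",knob(50,.03),c))
E
```

```text
t: 1.9
ee_pos: [0.6322, -0.0435, 0.1977]
eef_rot: [0.778, 0.628, -0.001, -0.001]
ft_force: [-1.1, 0.3, 0.5]
opening: 0.0854
off [ 2.6 -0.6 -2.3] ang [-0.17  0.07 -0.25] t 1.9 pos [ 0.6322 -0.0435  0.1977] yaw 77.85 F [-1.1  0.3  0.5] open 0.0854
[281.48712444 215.7603138 ] [281.01421438 202.43134541] [387.82292979 140.06254742]
```

View pics/w1.png

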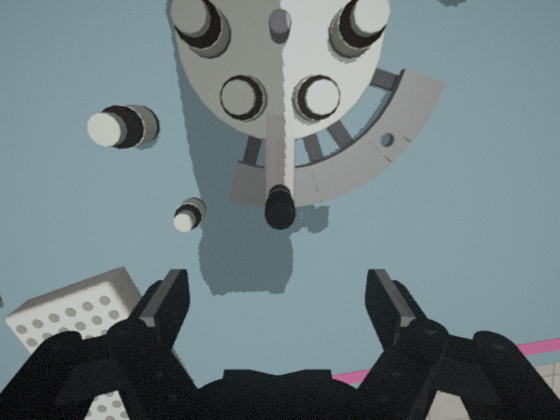

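The knob sits around (280,207) and the hole is at (388,140), which matches the prediction. I'll check the knob axis more closely.

```bash
python3 - <<'E'
import cv2
im=cv2.imread("pics/w1.png")
a=cv2.resize(im[170:250,230:330],None,fx=6,fy=6,interpolation=cv2.INTER_CUBIC)
a=cv2.convertScaleAbs(a,alpha=2,beta=20)
cv2.imwrite("pics/z2.png",a)
b=cv2.resize(im[110:170,350:430],None,fx=7,fy=7,interpolation=cv2.INTER_CUBIC); cv2.imwrite("pics/z3.png",b)
E
```

```text
(no output)
```

View pics/z2.png

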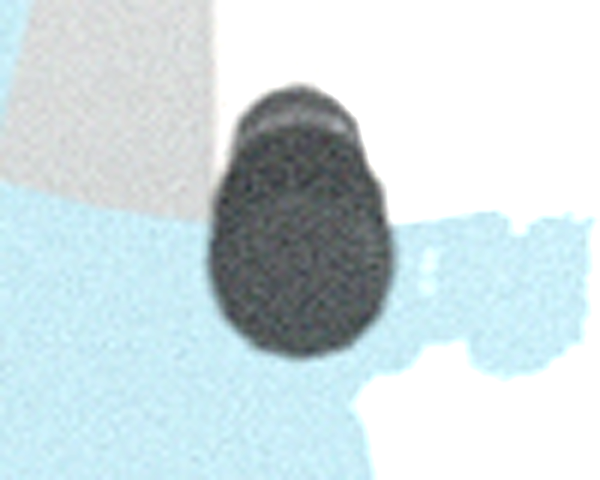

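View pics/z3.png

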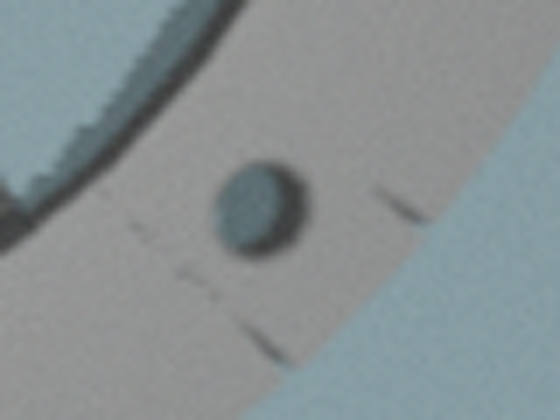

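```bash
python3 - <<'E'
from h import *
c=viewer.calibration("wrist"); c["pose"]=np.load("cw1.npy")
k=ray("wrist",280.1,214.1,.110,c);h=ray("wrist",387.4,140,.03,c)
print(k,h)
for p in(k,h):
    d=p[:2]-C;print(np.hypot(*d),np.degrees(np.arctan2(d[1],d[0])))
rel(knob(0,.2),78.1)
rel(k,78.1)
E
```

```text
[ 0.63054765 -0.04160185  0.11      ] [0.60609167 0.06990714 0.03      ]
0.13364413050494064 -12.357747453347956
0.13464410539944924 38.00645236303374
off [ 0.1  0.6 -0.8] ang [-0.12  0.03 -0.06] t 2.0 pos [ 0.6315 -0.0408  0.1992] yaw 78.04 F [0.1 0.3 0.7] open 0.0855
off [-0.9 -0.6 89.2] ang [-0.12  0.03 -0.06] t 2.0 pos [ 0.6315 -0.0408  0.1992] yaw 78.04 F [0.1 0.3 0.7] open 0.0855
```

```bash
python3 -m inch '{"angular":[[0,0,0],[0,0,0],[0,0,0],[0,0,0],[0,0,0]],"offset":[[-0.6,-0.3,30],[-0.6,-0.3,60],[-0.6,-0.3,90],[-0.6,-0.3,112],[-0.6,-0.3,112]],"fingers":[-1,-1,-1,-1,-1]}'
python3 - <<'E'
from h import *
import cv2
rel([.6308,-.0414,.087],77.9)
cv2.imwrite("pics/w2.png",viewer.capture("wrist"))
E
```

```text
t: 2.62
ee_pos: [0.629, -0.0396, 0.0862]
eef_rot: [0.776, 0.63, -0.002, -0.002]
ft_force: [0.1, -0.1, -0.2]
opening: 0.0853
off [-1.4  2.1 -0.8] ang [-0.32  0.02  0.25] t 2.625 pos [ 0.629  -0.0396  0.0862] yaw 78.15 F [ 0.1 -0.1 -0.2] open 0.0853
```

View pics/w2.png

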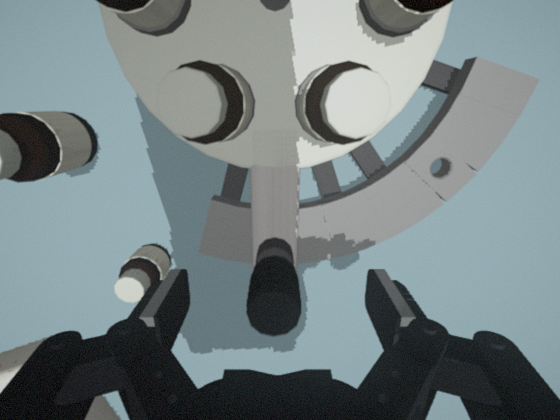

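The knob is about 3 px left of centre between the pads, which fits the measured -1.4 mm error. I'll correct that and close part-way.

```bash
python3 -m inch '{"angular":[[0.3,0,0.2],[0.3,0,0.2],[0.3,0,0.2],[0.3,0,0.2],[0.3,0,0.2]],"offset":[[-1.2,1.8,-0.8],[-1.2,1.8,-0.8],[-1.2,1.8,-0.8],[-1.2,1.8,-0.8],[-1.2,1.8,-0.8]],"fingers":[0.28,0.28,0.28,0.28,0.28]}' 20
python3 - <<'E'
from h import *
import cv2
rel([.6308,-.0414,.087],77.9)
cv2.imwrite("pics/w3.png",viewer.capture("wrist"))
E
```

```text
t: 3.3
ee_pos: [0.6317, -0.0416, 0.0884]
eef_rot: [0.778, 0.629, -0.003, -0.003]
ft_force: [-0.1, 0.2, 0.4]
opening: 0.0307
off [ 0.  -0.9  1.4] ang [-0.48  0.02  0.03] t 3.3 pos [ 0.6317 -0.0416  0.0884] yaw 77.93 F [-0.1  0.2  0.4] open 0.0307
```

View pics/w3.png

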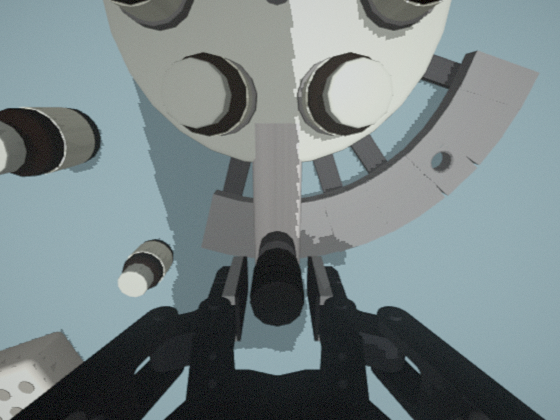

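The knob is centred between the pads at u≈277. Now I'll close on it.

```bash
python3 -m inch '{"angular":[[0,0,0],[0,0,0],[0,0,0],[0,0,0]],"offset":[[0,0,1],[0,0,1],[0,0,1],[0,0,1]],"fingers":[0.5,0.6,0.6,0.6]}' 20
python3 -c "
from h import *
rel([.6308,-.0414,.087],77.9)"
```

```text
t: 3.85
ee_pos: [0.6318, -0.0417, 0.0879]
eef_rot: [0.778, 0.629, -0.003, -0.003]
ft_force: [-1.5, -0.3, 4.9]
opening: 0.0233
off [ 0.1 -1.1  0.9] ang [-0.45  0.03  0.03] t 3.85 pos [ 0.6318 -0.0417  0.0879] yaw 77.93 F [-1.5 -0.3  4.9] open 0.0233
```

Gripped, with small lateral forces. Now I'll lift.

```bash
python3 -m inch '{"angular":[[0,0,0],[0,0,0],[0,0,0],[0,0,0],[0,0,0]],"offset":[[0,0,-2],[0,0,-4],[0,0,-6],[0,0,-6],[0,0,-6]],"fingers":[0.6,0.6,0.6,0.6,0.6]}'
python3 -c "
from h import *
rel([.6308,-.0414,.101],77.9)"
```

```text
t: 4.47
ee_pos: [0.6316, -0.0417, 0.0936]
eef_rot: [0.778, 0.629, -0.003, -0.003]
ft_force: [1.2, -0.9, -7.5]
opening: 0.0232
off [ 0.1 -0.9 -7.4] ang [-0.49  0.03  0.03] t 4.475 pos [ 0.6316 -0.0417  0.0936] yaw 77.93 F [ 1.2 -0.9 -7.5] open 0.0232
```

```bash
python3 -m inch '{"angular":[[0,0,0],[0,0,0],[0,0,0],[0,0,0],[0,0,0]],"offset":[[0,0,-2.5],[0,0,-5],[0,0,-7.5],[0,0,-7.5],[0,0,-7.5]],"fingers":[0.6,0.6,0.6,0.6,0.6]}'
python3 - <<'E'
from h import *
import cv2
rel([.6308,-.0414,.101],77.9)
cv2.imwrite("pics/w4.png",viewer.capture("wrist"))
s=viewer.capture("side"); cv2.imwrite("pics/s4.png",cv2.resize(s[160:310,150:350],None,fx=4,fy=4,interpolation=cv2.INTER_CUBIC))
E
```

```text
t: 5.1
ee_pos: [0.6316, -0.0417, 0.101]
eef_rot: [0.778, 0.629, -0.003, -0.003]
ft_force: [2.3, -0.4, -8.2]
opening: 0.0232
off [ 0.1 -0.8  0. ] ang [-0.49  0.03  0.03] t 5.1 pos [ 0.6316 -0.0417  0.101 ] yaw 77.93 F [ 2.3 -0.4 -8.2] open 0.0232
```

View pics/w4.png

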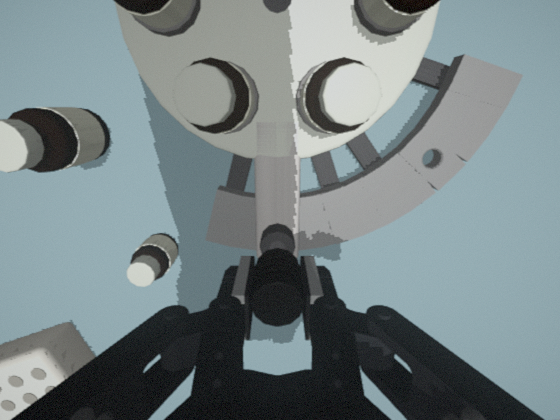

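View pics/s4.png

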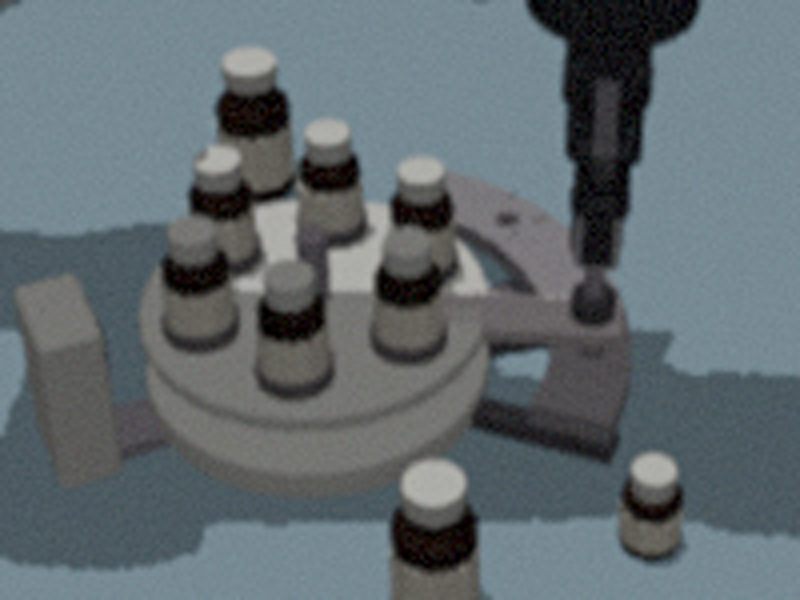

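The plunger is up about 13 mm with no slip. Now I'll swing in 10° calls along the arc.

```bash
python3 -m inch '{"angular":[[0,0,-2],[0,0,-4],[0,0,-6],[0,0,-8],[0,0,-10]],"offset":[[4.7,-0.1,0],[9.4,-0.3,0],[14.1,-0.7,0],[18.8,-1.3,0],[23.4,-2.0,0]],"fingers":[0.6,0.6,0.6,0.6,0.6]}'
python3 -c "
from h import *
rel([.6308,-.0414,.101],77.9)
s=status.get_state();d=s['ee_pos'][:2]-C;print(np.hypot(*d),np.degrees(np.arctan2(d[1],d[0])))"
```

```text
t: 5.82
ee_pos: [0.6345, -0.018, 0.101]
eef_rot: [0.719, 0.695, -0.003, -0.003]
ft_force: [1.8, -1.4, -7.6]
opening: 0.0235
off [-23.5  -2.9  -0. ] ang [-0.5  -0.   10.17] t 5.825 pos [ 0.6345 -0.018   0.101 ] yaw 88.07 F [ 1.8 -1.4 -7.6] open 0.0235
0.13457603357898365 -2.134749660186282
```

```bash
python3 -m inch '{"angular":[[0,0,-2],[0,0,-4],[0,0,-6],[0,0,-8],[0,0,-10]],"offset":[[4.7,-0.1,0],[9.4,-0.3,0],[14.1,-0.7,0],[18.8,-1.3,0],[23.4,-2.0,0]],"fingers":[0.6,0.6,0.6,0.6,0.6]}'
python3 -m inch '{"angular":[[0,0,-2],[0,0,-4],[0,0,-6],[0,0,-8],[0,0,-10]],"offset":[[4.7,-0.1,0],[9.4,-0.3,0],[14.1,-0.7,0],[18.8,-1.3,0],[23.4,-2.0,0]],"fingers":[0.6,0.6,0.6,0.6,0.6]}'
python3 -c "
from h import *
rel([.6308,-.0414,.101],77.9)
s=status.get_state();d=s['ee_pos'][:2]-C;print(np.hypot(*d),np.degrees(np.arctan2(d[1],d[0])))"
```

```text
t: 6.45
ee_pos: [0.6332, 0.0058, 0.101]
eef_rot: [0.655, 0.756, -0.002, -0.004]
ft_force: [0.4, -1.3, -8.1]
opening: 0.0234
t: 7.08
ee_pos: [0.6278, 0.029, 0.1011]
eef_rot: [0.585, 0.811, -0.002, -0.004]
ft_force: [0.6, -1.5, -6.9]
opening: 0.0231
off [-67.7 -19.3  -0. ] ang [-0.51 -0.09 30.44] t 7.075 pos [0.6278 0.029  0.1011] yaw 108.34 F [ 0.6 -1.5 -6.9] open 0.0231
0.13447522583026914 18.179960402985753
```

```bash
python3 -m inch '{"angular":[[0,0,-2],[0,0,-4],[0,0,-6],[0,0,-8],[0,0,-10]],"offset":[[4.7,-0.1,0],[9.4,-0.3,0],[14.1,-0.7,0],[18.8,-1.3,0],[23.4,-2.0,0]],"fingers":[0.6,0.6,0.6,0.6,0.6]}'
python3 -m inch '{"angular":[[0,0,-1.5],[0,0,-3],[0,0,-4],[0,0,-4],[0,0,-4]],"offset":[[3.5,0,0],[7,-0.2,0],[9.4,-0.3,0],[9.4,-0.3,0],[9.4,-0.3,0]],"fingers":[0.6,0.6,0.6,0.6,0.6]}'
python3 - <<'E'
from h import *
import cv2
rel([.6308,-.0414,.101],77.9)
s=status.get_state();d=s['ee_pos'][:2]-C;print(np.hypot(*d),np.degrees(np.arctan2(d[1],d[0])))
c=viewer.calibration("wrist"); im=viewer.capture("wrist");cv2.imwrite("pics/w5.png",im)
for a in (45,50.2,52): print(proj("wrist",knob(a,.03),c))
E
```

```text
t: 7.7
ee_pos: [0.6183, 0.0508, 0.1012]
eef_rot: [0.512, 0.859, -0.002, -0.004]
ft_force: [0.4, -1.4, -7.2]
opening: 0.0233
t: 8.32
ee_pos: [0.6133, 0.0593, 0.1011]
eef_rot: [0.481, 0.877, -0.001, -0.005]
ft_force: [0.3, -0.5, -7.3]
opening: 0.0235
off [-94.3 -39.3  -0.3] ang [-0.52 -0.21 44.59] t 8.325 pos [0.6133 0.0593 0.1011] yaw 122.48 F [ 0.3 -0.5 -7.3] open 0.0235
0.13441021235210204 32.538220972547514
[279.35910733 226.50344199]
[296.32039587 225.5940888 ]
[302.17671941 224.9454642 ]
```

View pics/w5.png

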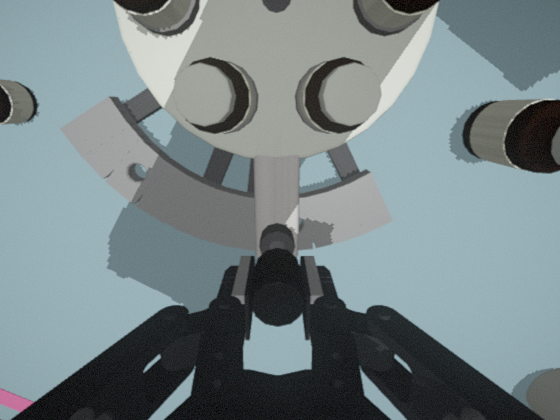

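The arm is at about 44.8° (0.78 rad), just short of the hole, with the pin still out. I'll lower the pin gently to near the plate, then open slightly into a loose cage so the spring carries the pin.

```bash
python3 -m inch '{"angular":[[0,0,0],[0,0,0],[0,0,0],[0,0,0],[0,0,0]],"offset":[[0,0,0.8],[0,0,1.6],[0,0,2.4],[0,0,2.4],[0,0,2.4]],"fingers":[0.6,0.6,0.6,0.6,0.6]}'
python3 -c "
from h import *
rel([.6308,-.0414,.101],77.9)"
```

```text
t: 9.0
ee_pos: [0.6133, 0.0593, 0.0987]
eef_rot: [0.481, 0.877, -0.001, -0.005]
ft_force: [-0.1, 0.3, -7.4]
opening: 0.0233
off [-94.3 -39.4  -2.7] ang [-0.52 -0.21 44.59] t 9.0 pos [0.6133 0.0593 0.0987] yaw 122.48 F [-0.1  0.3 -7.4] open 0.0233
```

```bash
python3 -m inch '{"angular":[[0,0,0],[0,0,0],[0,0,0],[0,0,0],[0,0,0]],"offset":[[0,0,0],[0,0,0],[0,0,0],[0,0,0],[0,0,0]],"fingers":[0.5,0.4,0.38,0.38,0.38]}'
python3 -c "
from h import *
rel([.6308,-.0414,.092],77.9)"
```

```text
t: 9.62
ee_pos: [0.6136, 0.0593, 0.0991]
eef_rot: [0.481, 0.877, -0.001, -0.004]
ft_force: [-0.3, -0.2, -0.3]
opening: 0.0265
off [-94.2 -39.5   6.7] ang [-0.48 -0.21 44.58] t 9.625 pos [0.6136 0.0593 0.0991] yaw 122.48 F [-0.3 -0.2 -0.3] open 0.0265
```

Released, with the force back to zero and the pin resting on the plate. Now I'll lower the cage 6 mm and then push gently.

```bash
python3 -m inch '{"angular":[[0,0,0],[0,0,0],[0,0,-0.5],[0,0,-1],[0,0,-1.5]],"offset":[[0,0,3],[0,0,6],[1.2,0,6.5],[2.4,0,6.5],[3.6,0,6.5]],"fingers":[0.38,0.38,0.38,0.38,0.38]}'
python3 - <<'E'
from h import *
import cv2
rel([.6308,-.0414,.092],77.9)
s=status.get_state();d=s['ee_pos'][:2]-C;print(np.hypot(*d),np.degrees(np.arctan2(d[1],d[0])))
print("F tool",Ro.from_quat(s["eef_rot"]).inv().apply(s["ft_force"]).round(1))
im=viewer.capture("wrist");cv2.imwrite("pics/w6.png",im)
E
```

```text
t: 10.25
ee_pos: [0.6118, 0.0616, 0.0925]
eef_rot: [0.47, 0.883, -0.002, -0.004]
ft_force: [1.8, -3.8, -2.3]
opening: 0.0268
off [-96.1 -41.8   0.3] ang [-0.48 -0.12 46.08] t 10.25 pos [0.6118 0.0616 0.0925] yaw 123.98 F [ 1.8 -3.8 -2.3] open 0.0268
0.13440084365819976 33.72348402863247
F tool [-4.2 -0.6  2.2]
```

View pics/w6.png

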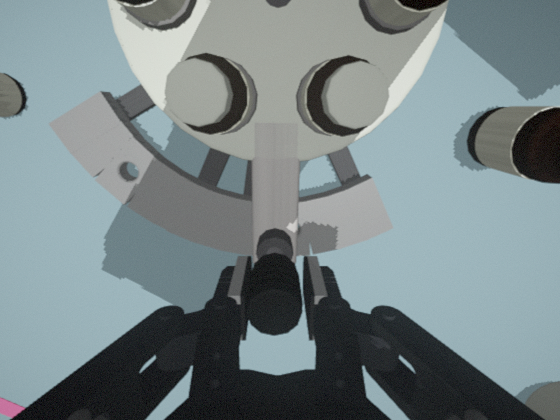

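The knob rides on the left pad at about 4 N, as expected. I'll continue slowly.

```bash
cat > chk.py <<'E'
from h import *
import cv2,sys
s=status.get_state();d=s['ee_pos'][:2]-C
print("t",s["t"],"z",s["ee_pos"][2].round(4),"r,ang",np.hypot(*d).round(4),np.degrees(np.arctan2(d[1],d[0])).round(2),"yaw",round(yaw(),2),"Ftool",Ro.from_quat(s["eef_rot"]).inv().apply(s["ft_force"]).round(1))
if len(sys.argv)>1:
    im=viewer.capture("wrist");cv2.imwrite(sys.argv[1],im)
E
python3 -m inch '{"angular":[[0,0,-0.6],[0,0,-1.2],[0,0,-1.8],[0,0,-2.4],[0,0,-2.8]],"offset":[[1.4,0,0],[2.8,0,0],[4.2,-0.1,0],[5.6,-0.1,0],[6.6,-0.2,0]],"fingers":[0.38,0.38,0.38,0.38,0.38]}'
python3 chk.py
```

```text
t: 10.92
ee_pos: [0.6078, 0.0674, 0.0926]
eef_rot: [0.447, 0.894, -0.001, -0.004]
ft_force: [1.5, -3.4, -2.4]
opening: 0.0267
t 10.925 z 0.0926 r,ang 0.1345 36.72 yaw 126.84 Ftool [-3.6 -0.8  2.4]
```

```bash
python3 -m inch '{"angular":[[0,0,-0.1],[0,0,-0.2],[0,0,-0.4],[0,0,-0.5],[0,0,-0.5]],"offset":[[0.3,0,0],[0.6,0,0],[0.9,0,0],[1.2,0,0],[1.2,0,0]],"fingers":[0.38,0.38,0.38,0.38,0.38]}'
python3 chk.py
```

```text
t: 11.55
ee_pos: [0.6071, 0.0684, 0.0926]
eef_rot: [0.444, 0.896, -0.001, -0.004]
ft_force: [1.6, -3.2, -1.7]
opening: 0.0265
t 11.55 z 0.0926 r,ang 0.1345 37.25 yaw 127.34 Ftool [-3.5 -0.7  1.7]
```

```bash
python3 -m inch '{"angular":[[0,0,-0.1],[0,0,-0.2],[0,0,-0.4],[0,0,-0.5],[0,0,-0.5]],"offset":[[0.3,0,0],[0.6,0,0],[0.9,0,0],[1.2,0,0],[1.2,0,0]],"fingers":[0.38,0.38,0.38,0.38,0.38]}'
python3 chk.py pics/w7.png
```

```text
t: 12.18
ee_pos: [0.6062, 0.0698, 0.0927]
eef_rot: [0.439, 0.898, -0.001, -0.004]
ft_force: [0.1, -1.3, -0.6]
opening: 0.0265
t 12.175 z 0.0927 r,ang 0.1346 37.95 yaw 127.86 Ftool [-1.1 -0.7  0.6]
```

View pics/w7.png

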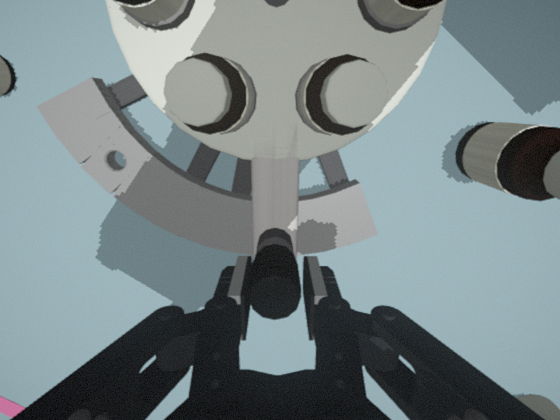

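The pin has dropped: the knob went down (its lower edge moved from row 333 to 318), the bushing gap is gone from view, and the push force fell to 1 N. I'll back off 0.8 mm, open and lift away.

```bash
python3 -m inch '{"angular":[[0,0,0],[0,0,0],[0,0,0],[0,0,0],[0,0,0]],"offset":[[-0.8,0,0],[-1.2,0,0],[-1.2,0,0],[-1.2,0,0],[-1.2,0,0]],"fingers":[0.2,-0.2,-0.6,-0.6,-0.6]}'
python3 chk.py
python3 -m inch '{"angular":[[0,0,0],[0,0,0],[0,0,0],[0,0,0],[0,0,0]],"offset":[[0,0,-15],[0,0,-40],[0,0,-75],[0,0,-110],[0,0,-110]],"fingers":[-0.6,-0.6,-0.6,-0.6,-0.6]}'
python3 - <<'E'
from h import *
import cv2
s=viewer.capture("side"); cv2.imwrite("pics/s8.png",cv2.resize(s[160:310,150:350],None,fx=4,fy=4,interpolation=cv2.INTER_CUBIC))
c=viewer.calibration("wrist")
cv2.imwrite("pics/w8.png",viewer.capture("wrist"))
for a in(50.3,):
  for z in (.11,.12): print("side knob top",(proj("side",knob(a,z,a0=-12.2))-[150,160])*4,proj("wrist",knob(a,z,a0=-12.2),c))
  print((proj("side",knob(a,.066))-[150,160])*4)
E
```

```text
t: 12.85
ee_pos: [0.6069, 0.0688, 0.0927]
eef_rot: [0.439, 0.898, -0.001, -0.004]
ft_force: [-0.3, 0.1, 0.1]
opening: 0.068
t 12.85 z 0.0927 r,ang 0.1346 37.44 yaw 127.86 Ftool [ 0.2 -0.2 -0.1]
t: 13.48
ee_pos: [0.6102, 0.0686, 0.2072]
eef_rot: [0.439, 0.898, 0.001, -0.001]
ft_force: [1.0, -0.4, 0.4]
opening: 0.0678
side knob top [509.9560558   91.60364851] [281.36914157 212.80962196]
side knob top [510.25962812  74.98940545] [281.60210117 217.19126553]
[507.69452038 161.75186473]
```

View pics/s8.png

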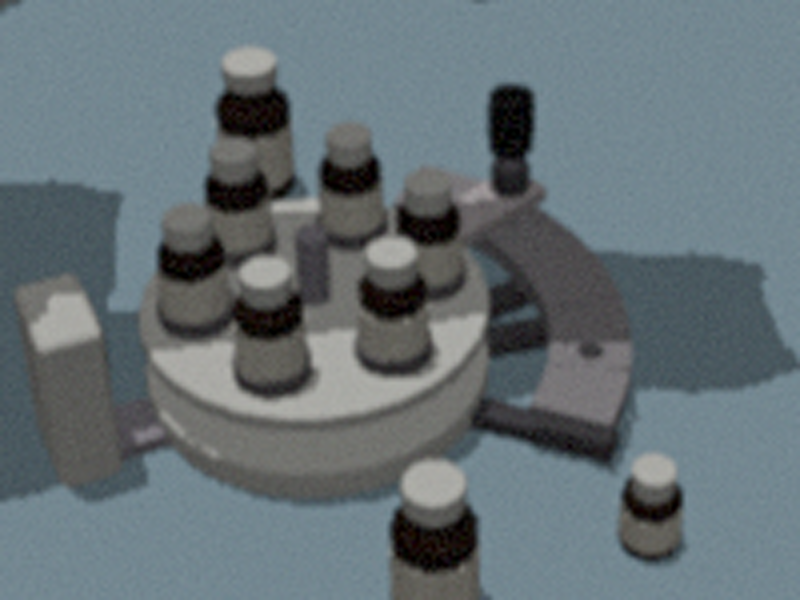

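View pics/w8.png

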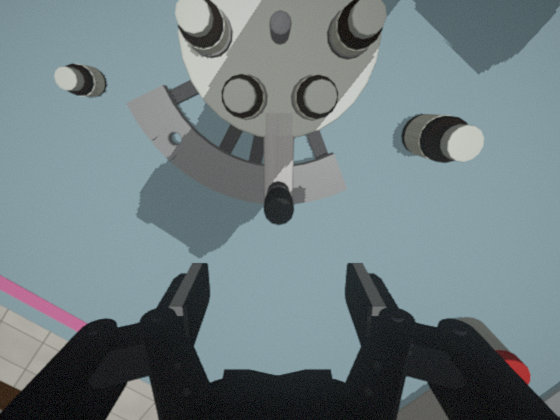

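The side view puts the knob's top at row ≈92, and z=110 mm (home) predicts 92 while a pin on the plate would give 75. As a check, I'll compare knob-to-bushing spacing with the start picture.

```bash
python3 - <<'E'
import cv2,numpy as np
from h import *
a=cv2.imread("pics/side0.png"); b=viewer.capture("side")
cv2.imwrite("pics/side9.png",b)
f=lambda im,p:cv2.resize(im[int(p[1])-30:int(p[1])+25,int(p[0])-18:int(p[0])+18],None,fx=10,fy=10,interpolation=cv2.INTER_CUBIC)
p0=proj("side",knob(0,.093,a0=-12.2));p1=proj("side",knob(50.3,.093,a0=-12.2));print(p0,p1)
cv2.imwrite("pics/cmp.png",cv2.convertScaleAbs(np.hstack([f(a,p0),f(b,p1)]),alpha=2,beta=20))
for z in(.110,.076,.066):print(proj("side",knob(0,z,a0=-12.2)),proj("side",knob(50.3,z,a0=-12.2)))
E
```

```text
[299.27469388 221.39207725] [277.36216364 189.84331698]
[299.67344714 214.09949088] [277.48901395 182.90091213]
[298.88513878 228.51644336] [277.23796933 196.6403611 ]
[298.66015804 232.63099652] [277.16612113 200.57254892]
```

View pics/cmp.png

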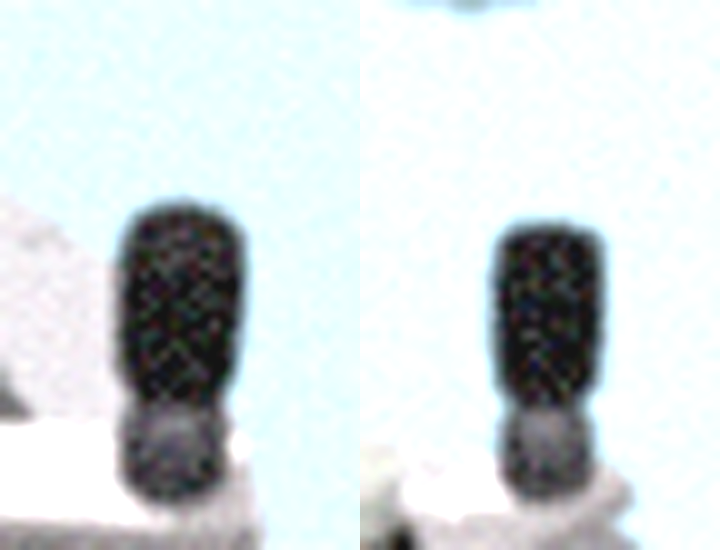

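The spacing is the same as at the start (left) and now (right), so the plunger is home. The gripper is well clear, so I'll hand in.

```bash
python3 -c "
from rig import ticket,status
print(status.get_state()['t']); print(ticket.finish_job())"
```

```text
13.625
the job is handed in; nothing more can be done
None
```

The carousel is one place on, counter-clockwise, with the plunger dropped home in the next hole about 50° (0.88 rad) from the first. I handed the job in at 13.6 s of the 48 s; it reports no verdict.

- **How it was done:** I gripped the knob at 20 N and drew the plunger up about 13 mm. I swung the arm to 0.78 rad with the pin out, then lowered and released the pin onto the plate. With the fingers loosely around the knob, I pushed it at about 4 N until the pin dropped in by itself, then opened and moved clear.
- **Locked home:** The push force fell to about 1 N when the pin dropped. Afterwards, the side view showed the knob's top at the home height of 110 mm, with the same knob-to-bushing spacing as at the start. The picture resolves that height to about 1 mm.
- **Forces:** The wrist readings after each move were under about 9 N. I had no direct reading of the force on the pin itself.
- **Bystanders and gripper:** The bottles and vial looked undisturbed in the last pictures I viewed, though I did not measure their final positions. The gripper ended about 10 cm above the knob, touching nothing.

No check failed. The knob positions measured by the top and wrist cameras differed by about 1 mm, which I corrected before gripping.

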